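# Pack the lamp columns of one finish and shut the keeper

## Task

After the dinner, pack lamp columns for transport: the complete lamp standing next to the rack shows which finish, bronze or black, goes in it. Swing the rack's keeper bar fully open, pick every column of that finish out of the crate and lay each in a groove of its own, leave the other finish in the crate, then swing the keeper bar shut until it has clicked past its catch. Do not knock or shift the lamps and the drinking glasses.

Things in the scene. Friction and masses are not known exactly. Their poses are not given: they have to be found in the camera images.
- rack: wooden rack fixed to the table, base 130 (x) by 400 (y) by 10 mm, origin under its centre. Two combs at x = -30 and +30 mm (10 mm thick, tops 50 mm above the table) form five grooves along x, 24 mm wide, 52 mm apart, floor 35 mm above the table. A column lies with its shaft in both combs, its end caps outside them (8 mm play lengthwise)
- groove0 (a point): groove 0 of the rack: where the middle of a seated column's shaft lies (42 mm above the table, between the combs); x along the groove
- groove1 (a point): groove 1 of the rack: where the middle of a seated column's shaft lies (42 mm above the table, between the combs); x along the groove
- groove2 (a point): groove 2 of the rack: where the middle of a seated column's shaft lies (42 mm above the table, between the combs); x along the groove
- groove3 (a point): groove 3 of the rack: where the middle of a seated column's shaft lies (42 mm above the table, between the combs); x along the groove
- groove4 (a point): groove 4 of the rack: where the middle of a seated column's shaft lies (42 mm above the table, between the combs); x along the groove
- keeper (a joint): steel keeper bar, 16 mm thick, 350 mm long, 80 mm above the table, on an upright hinge at the rack's -y end. 0 = shut, along the rack's y across the middle of the grooves; grows to 1.9 rad as it swings towards the rack's -x; stays where left. At about 0.07 rad it passes a spring ball (5 to 10 N at the knob), which holds it shut below 0.05 rad
- keeper_knob (a point): middle of the red upright knob on the keeper bar, 18 mm across, reaching from 88 to 126 mm above the table, 120 mm from the hinge; point 106 mm above the table
- keeper_hinge (a point): hinge axis of the keeper bar, at the bar's height
- crate: shallow wooden crate fixed to the table, 284 (x) by 364 mm (y), walls 45 mm high, 8 mm thick, floor 6 mm thick, with an 8 mm high, 22 mm wide strip along the +y and -y walls; origin under its centre; holds a jumble of bronze and black columns
- lamp_bronze: complete bronze (copper-coloured) table lamp, 244 mm tall, base 90 mm and shade 100 mm across, origin under its base; stands just behind the rack or just behind the crate
- lamp_black: complete black table lamp, same shape; stands at the other of these two places
- bronze1: table-lamp column lying down: a round shaft 14 mm thick and 86 mm long between two square end caps (36 x 36 mm, 12 mm thick), 110 mm long in all, 160 g, bronze (copper-coloured) finish; origin at the middle of the shaft, x along the shaft (both ends alike); lying flat, its shaft is 18 mm above what it lies on; may be absent (None)
- bronze2: table-lamp column lying down: a round shaft 14 mm thick and 86 mm long between two square end caps (36 x 36 mm, 12 mm thick), 110 mm long in all, 160 g, bronze (copper-coloured) finish; origin at the middle of the shaft, x along the shaft (both ends alike); lying flat, its shaft is 18 mm above what it lies on; may be absent (None)
- bronze3: table-lamp column lying down: a round shaft 14 mm thick and 86 mm long between two square end caps (36 x 36 mm, 12 mm thick), 110 mm long in all, 160 g, bronze (copper-coloured) finish; origin at the middle of the shaft, x along the shaft (both ends alike); lying flat, its shaft is 18 mm above what it lies on; may be absent (None)
- bronze4: table-lamp column lying down: a round shaft 14 mm thick and 86 mm long between two square end caps (36 x 36 mm, 12 mm thick), 110 mm long in all, 160 g, bronze (copper-coloured) finish; origin at the middle of the shaft, x along the shaft (both ends alike); lying flat, its shaft is 18 mm above what it lies on; may be absent (None)
- bronze5: table-lamp column lying down: a round shaft 14 mm thick and 86 mm long between two square end caps (36 x 36 mm, 12 mm thick), 110 mm long in all, 160 g, bronze (copper-coloured) finish; origin at the middle of the shaft, x along the shaft (both ends alike); lying flat, its shaft is 18 mm above what it lies on; may be absent (None)
- black1: table-lamp column lying down: a round shaft 14 mm thick and 86 mm long between two square end caps (36 x 36 mm, 12 mm thick), 110 mm long in all, 160 g, black finish; origin at the middle of the shaft, x along the shaft (both ends alike); lying flat, its shaft is 18 mm above what it lies on; may be absent (None)
- black2: table-lamp column lying down: a round shaft 14 mm thick and 86 mm long between two square end caps (36 x 36 mm, 12 mm thick), 110 mm long in all, 160 g, black finish; origin at the middle of the shaft, x along the shaft (both ends alike); lying flat, its shaft is 18 mm above what it lies on; may be absent (None)
- black3: table-lamp column lying down: a round shaft 14 mm thick and 86 mm long between two square end caps (36 x 36 mm, 12 mm thick), 110 mm long in all, 160 g, black finish; origin at the middle of the shaft, x along the shaft (both ends alike); lying flat, its shaft is 18 mm above what it lies on; may be absent (None)
- black4: table-lamp column lying down: a round shaft 14 mm thick and 86 mm long between two square end caps (36 x 36 mm, 12 mm thick), 110 mm long in all, 160 g, black finish; origin at the middle of the shaft, x along the shaft (both ends alike); lying flat, its shaft is 18 mm above what it lies on; may be absent (None)
- black5: table-lamp column lying down: a round shaft 14 mm thick and 86 mm long between two square end caps (36 x 36 mm, 12 mm thick), 110 mm long in all, 160 g, black finish; origin at the middle of the shaft, x along the shaft (both ends alike); lying flat, its shaft is 18 mm above what it lies on; may be absent (None)
- tumbler1: clear drinking glass, 85 mm high, 76 mm across, bystander
- tumbler2: smoky drinking glass, 85 mm high, 76 mm across, bystander

How it is judged:
By the outcome, as a careful person would: the job done as asked, in the order asked, and still so for the second after the job is handed in, with the robot touching nothing.
Of bronze1, bronze2, bronze3, bronze4, bronze5 only 3 to 5 are there at a start; the rules pass over those that are not, and their reading is None.
Of black1, black2, black3, black4, black5 only 3 to 5 are there at a start; the rules pass over those that are not, and their reading is None.
At some moment in a run one of bronze1, black1, bronze2, black2, bronze3, black3, bronze4, black4, bronze5, black5 may be knocked a few centimetres aside while the robot is not near it.
Once in a run the grip may slacken for a moment while it holds something.
It also fails if it takes over 210 s, if anything falls off the work surface, if the arm or the gripper's body presses on something with over 40 N, if the wrist force passes 120 N, or if a joint passes its speed limit or range.

## Robot

A 6-joint arm with a two-finger parallel gripper is mounted at the origin on the work surface. World frame = base frame: x ahead of the robot, y to its left, z up, the work surface at z = 0. Lengths are in mm, angles in rad, forces in N, time in s.
With the tool pointing down it reaches from about 275 to 750 mm from the base axis. Payload 10.2 kg.
Tool frame: the origin (TCP) lies midway between the tips of the shut fingers; the grasp point (between the pads) lies 19 mm behind it; z points along the fingers, y is the line along which they close (so a half turn about z gives the same grasp; the last joint's range is limited). The gripper opens to 85 mm and grips with 20 to 120 N. Pads are 22 mm wide; open, the fingers measure 114 mm over their backs; the gripper's body (76 mm by 85 mm) begins 54 mm behind the grasp point. The pads swing forward as they close: fully open they stand 13 mm farther back than shut.
Start: joints at [1.003, 0.313, 1.498, -0, 1.331, -0.223], TCP at [177.467, 494.102, 231.294] pointing down, gripper open.
Joint ranges: [-2.94, 2.94], [-0.97, 2.17], [0.19, 2.56], [-1.23, 4.37], [0.02, 3.11], [-2.88, 2.88]. Speed limits (rad/s): [2.39, 2.39, 3.01, 3.14, 3.14, 3.14].

## Interface

Orientations are given as a unit quaternion [w, x, y, z].
In Python, from rig import ctrl, capture, camera_info gives the robot as it stands.
- The arm moves only by the tool apply_moves, never from a script. Its argument "targets" is a list of rows, each a list of 3 entries, a list of its own where there are three numbers: the finger opening in mm, from 0 to 85.4, then the shift along the world's x, y, z in mm, then the turn, a rotation vector about the world's x, y, z in degrees. In form: [[grip, [dx, dy, dz], [rx, ry, rz]], ...]. A call has 1 to 20 rows; each row is the pose to reach, as a shift and turn from the pose commanded when the call began; what a row does not reach only later rows make up. A row lasts 1/10 s, in which the tool goes at most 50 mm and 8.59 degrees, less where a joint would pass 70% of its speed; a pose out of reach is approached as far as the arm can. A call with a gripper value outside its range is refused whole. The fingers move at their own pace and stop on an object; "squeeze" is the grip in N (left out, the last holds). Time passes only in rows, so rows that repeat a pose let the fingers close. It gives the time, the measured TCP pose, the force, the opening and the grip force at its end, in the units of the state.
- ctrl.sense(): the state, without advancing time (a new reading comes with each control period).
- capture(name): name is "scene" or "top" or "wrist"; returns (picture, depth): 480x640x3 uint8, blue, green, red; 480x640 float32, mm along the optical axis (not along the pixel's ray), 0 where there is no reading.
- camera_info(name): a dict with "vfov" (degrees; the focal length in pixels is half the picture's height over the tangent of half this angle, whatever the lens; pixels are square), "cx", "cy" (the principal point, pixels), "k1" (the pictures are not rectified: a ray, as slopes to the right and down, at radius r is drawn at 1 + k1 r^2 times it, then the intrinsics apply), "extrinsics" (4x4, takes a point from camera to world coordinates). Camera axes: x right, y down, z forward; pixel columns grow to the right and rows downward; lengths in mm; the calibration is good to about 2 mm. A picture is of the moment at which its call begins: read the wrist's pose just before it. camera_info takes no time and is no camera call; for the wrist camera it gives the pose at the moment of the call.
- ctrl.finish_job(): hands the job in; it is judged then, once.
The state is a dict: "time_s": time; "joints": joint angles; "dq": joint speeds; "tau": joint torques, N m; "eef_pos": TCP position; "ee_rot": TCP orientation; "force": force on the tool from outside, world axes, zero at the start; "wrist_torque": the same for the moment, N m; "grip_width": opening from 0.0 (shut) to 1.0 (fully open); "grip_force": force on a finger pad.
Only numpy, scipy, OpenCV 4.12 (cv2) and the standard library are available. Lean on these libraries where they do the work, as an engineer would, in place of code of your own. Each camera call takes 0.05 s, during which the arm holds its last target. There are 200 camera calls.

## Working session

There is one attempt and no reset: what is moved stays moved. The work goes in short steps, Python scripts to look and compute and a tool call to move; the robot and the scene stay as the last step left them, time stands still between calls to the robot, and variables do not carry over. Pictures are saved under pics/ and viewed, at most 14 in all, crops included, and the job is handed in when it is done.

Besides the shell and the picture viewer there is one more tool, called in YAML: its name, and indented under it one key for each argument. apply_moves: Moves the arm, as the interface text tells. Its arguments: {"type":"object","properties":{"targets":{"type":"array","items":{"type":"array"}},"squeeze":{"type":"number"}},"required":["targets"]}

```bash
ls; mkdir -p pics
cat > h.py <<'E'
import numpy as np, cv2
from rig import ctrl, capture, camera_info
def K(ci):
    f=240/np.tan(np.radians(ci['vfov'])/2); return f
def save(name,cam):
    ci=camera_info(cam); im,d=capture(cam); cv2.imwrite(f'pics/{name}.png',im); np.savez(f'pics/{name}.npz',im=im,d=d,E=np.array(ci['extrinsics']),f=K(ci),c=[ci['cx'],ci['cy']],k1=ci['k1']); return ci
def rays(S,uv):
    p=(np.atleast_2d(uv).astype(float)-S['c'])/S['f']; q=p.copy()
    for _ in range(10): q=p/(1+S['k1']*(q**2).sum(1,keepdims=True))
    return np.c_[q,np.ones(len(q))]
def at_z(S,uv,z):
    E=S['E']; r=rays(S,uv)@E[:3,:3].T; o=E[:3,3]; return o+r*((z-o[2])/r[:,2:])
def at_d(S,uv):
    uv=np.atleast_2d(uv).astype(int); d=S['d'][uv[:,1],uv[:,0]]; E=S['E']
    return (rays(S,uv)*d[:,None])@E[:3,:3].T+E[:3,3]
def cloud(S):
    v,u=np.mgrid[:480,:640]; return at_d(S,np.c_[u.ravel(),v.ravel()]).reshape(480,640,3)
def load(n): return np.load(f'pics/{n}.npz')
E
python3 -c "
from h import *
for c in ('top','scene'):
    ci=save(c+'1',c); print(ci)
print(ctrl.sense())"
```

```text
pics
{'vfov': 56.36071949842969, 'cx': 320.3609233423136, 'cy': 232.8554119991149, 'k1': -0.11309949406524061, 'extrinsics': array([[ 2.64484296e-03, -9.96398875e-01,  8.47483691e-02,
         5.64347489e+02],
       [-9.99288067e-01,  5.56033694e-04,  3.77233378e-02,
        -3.30337491e+01],
       [-3.76346143e-02, -8.47878063e-02, -9.95688035e-01,
         9.80343164e+02],
       [ 0.00000000e+00,  0.00000000e+00,  0.00000000e+00,
         1.00000000e+00]])}
{'vfov': 53.42144242669595, 'cx': 325.86148884773786, 'cy': 236.8014271505316, 'k1': -0.11993711518310458, 'extrinsics': array([[ 4.46380267e-01,  5.57173612e-01, -7.00215841e-01,
         1.32492122e+03],
       [ 8.94837287e-01, -2.75051216e-01,  3.51586488e-01,
        -3.83589177e+02],
       [ 3.29949459e-03, -7.83520513e-01, -6.21357159e-01,
         7.07227438e+02],
       [ 0.00000000e+00,  0.00000000e+00,  0.00000000e+00,
         1.00000000e+00]])}
{'time_s': 0.1, 'joints': array([ 1.00262661e+00,  3.13411443e-01,  1.49835492e+00,  1.83452668e-05,
        1.33100769e+00, -2.23368822e-01]), 'dq': array([-1.03564151e-03, -1.57698366e-03, -2.63658034e-03, -6.45736623e-05,
       -1.32010518e-03,  5.28819005e-04]), 'tau': array([ 3.84452491e-03, -4.12896895e+01, -2.60141391e+01, -4.54117571e-05,
        3.07553244e-03, -4.17255956e-05]), 'eef_pos': array([177.32078318, 493.90596534, 230.78573495]), 'ee_rot': array([-2.35945167e-04,  1.71549827e-01,  9.85175268e-01, -5.41603013e-04]), 'force': array([ 0.23365181, -0.00233764, -0.61659246]), 'wrist_torque': array([0.06506041, 0.00946751, 0.04098809]), 'grip_force': 0.0, 'grip_width': 1.0007717168817567}
```

View pics/top1.png

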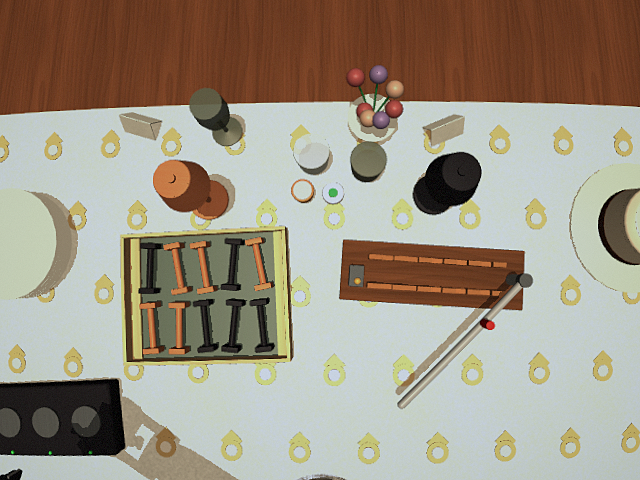

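View pics/scene1.png

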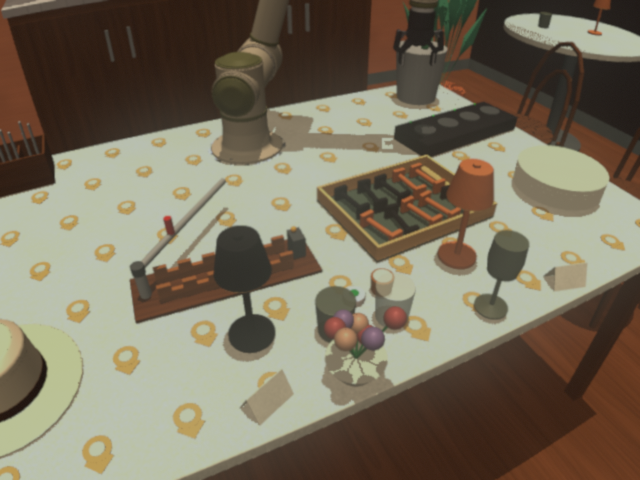

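The black lamp (447,185) is next to the rack, so black columns get packed. I count five of them in the crate, at about (150,268), (233,265), (207,325), (233,325) and (264,325). The keeper is partly open, with its knob at (489,325). Next I'll make rectified enlargements.

```bash
cat >> h.py <<'E'
def ortho(S,x0,x1,y0,y1,z,s):
    # rows: x decreasing downward, cols: y decreasing rightward, s px/mm
    H,W=int((x1-x0)*s),int((y1-y0)*s); v,u=np.mgrid[:H,:W]
    P=np.c_[(x1-v.ravel()/s),(y1-u.ravel()/s),np.full(H*W,z)]
    E=S['E']; q=(P-E[:3,3])@E[:3,:3]; q=q[:,:2]/q[:,2:]; q*=1+S['k1']*(q**2).sum(1,keepdims=True)
    m=(q*S['f']+S['c']).astype(np.float32).reshape(H,W,2)
    return cv2.remap(S['im'],m[...,0],m[...,1],cv2.INTER_CUBIC)
E
python3 -c "
from h import *
S=load('top1');C=cloud(S)
for n,uv,z in [('crate',[(124,234),(285,227),(291,361),(126,363)],45),('rack',[(343,240),(524,251),(522,309),(340,299)],10),('hinge',[(525,281)],95),('knob',[(490,325)],126),('bartip',[(402,404)],88)]:
    print(n,at_z(S,uv,z)[:,:2].round().tolist(), at_d(S,uv).round().tolist())
cr=at_z(S,[(124,234),(285,227),(291,361),(126,363)],45)[:,:2]
x0,y0=cr.min(0)-10;x1,y1=cr.max(0)+10;x0,y0,x1,y1=[round(float(a)) for a in (x0,y0,x1,y1)]
print(x0,x1,y0,y1)
o=ortho(S,x0,x1,y0,y1,30,2);print(o.shape)
for k in range(0,400,50):
  pass
cv2.imwrite('pics/crate_o.png',o)
rk=at_z(S,[(343,240),(524,251),(522,309),(340,299)],10)[:,:2]
# comb tops
m=(abs(C[...,2]-50)<4)&(C[...,0]>rk[:,0].min())&(C[...,0]<rk[:,0].max())&(C[...,1]>rk[:,1].min())&(C[...,1]<rk[:,1].max())
P=C[m];print(len(P));r=cv2.minAreaRect(P[:,:2].astype(np.float32));print(r,np.median(P[:,2]))
# per column heights
for uv in [(150,268),(233,265),(207,325),(233,325),(264,325),(178,268),(203,268),(258,263),(150,328),(178,328)]:
    print(uv,at_d(S,[uv]).round(1).tolist())
"
```

```text
crate [[642.0, 431.0], [656.0, 77.0], [377.0, 63.0], [363.0, 420.0]] [[642.0, 432.0, 44.0], [657.0, 78.0, 35.0], [368.0, 68.0, -3.0], [364.0, 419.0, 46.0]]
rack [[631.0, -45.0], [607.0, -442.0], [481.0, -434.0], [504.0, -39.0]] [[631.0, -45.0, 11.0], [607.0, -442.0, 10.0], [480.0, -439.0, -1.0], [503.0, -39.0, -1.0]]
hinge [[544.0, -406.0]] [[544.0, -408.0, 92.0]]
knob [[461.0, -323.0]] [[461.0, -324.0, 124.0]]
bartip [[303.0, -161.0]] [[303.0, -161.0, 87.0]]
353 666 53 441
(626, 776, 3)
801
((556.66845703125, -230.89999389648438), (347.7481994628906, 70.8773193359375), 86.0136489868164) 49.52102136236317
(150, 268) [[568.3, 376.2, 28.3]]
(233, 265) [[576.2, 190.5, 28.7]]
(207, 325) [[447.1, 246.2, 26.8]]
(233, 325) [[448.0, 189.5, 25.8]]
(264, 325) [[448.9, 122.6, 25.7]]
(178, 268) [[568.9, 311.2, 31.8]]
(203, 268) [[569.3, 255.7, 31.0]]
(258, 263) [[580.7, 135.7, 31.9]]
(150, 328) [[438.1, 372.5, 30.1]]
(178, 328) [[439.7, 309.3, 30.1]]
```

View pics/crate_o.png

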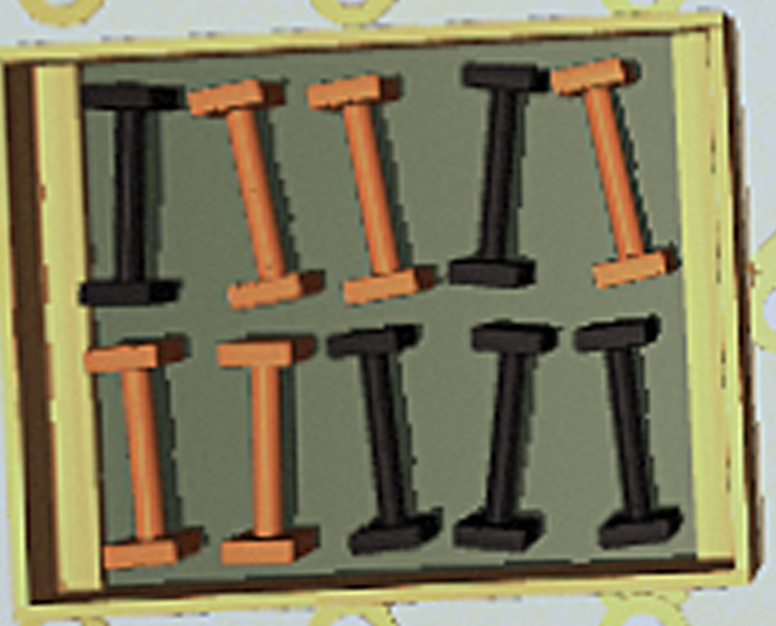

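The crate picture shows all ten columns lying flat with their shafts along x. The black shaft centres in it are near (131,197), (500,176), (385,440), (506,438) and (630,434). Next I'll measure the rack.

```bash
cat >> h.py <<'E'
def blacks(S,verbose=True):
    o=ortho(S,353,666,53,441,26,2); g=o.max(2); out=[]
    m=(g<52).astype(np.uint8); m[:, :100]&=1
    return o,m
E
python3 -c "
from h import *
S=load('top1')
o=ortho(S,470,645,-450,-40,50,1.9);cv2.imwrite('pics/rack_o.png',o);print(o.shape)
print('lamps base',at_z(S,[(432,195),(210,198)],5).round().tolist(),'shade',at_z(S,[(452,178),(181,186)],225).round().tolist(),'tumb',at_z(S,[(313,156),(369,161)],80).round().tolist())
c=ortho(S,353,666,53,441,26,2)
for u,v in [(131,197),(145,197),(152,197),(385,440),(400,440),(410,440),(500,176)]: print(c[v,u-30:u+34:4].max(1).tolist())
"
```

```text
(332, 779, 3)
lamps base [[731.0, -242.0, 5.0], [726.0, 251.0, 5.0]] shade [[723.0, -230.0, 225.0], [711.0, 240.0, 225.0]] tumb [[800.0, 17.0, 80.0], [789.0, -98.0, 80.0]]
[110, 114, 100, 32, 17, 53, 55, 21, 22, 17, 34, 59, 63, 50, 59, 94]
[14, 31, 66, 32, 24, 15, 20, 49, 65, 58, 49, 75, 108, 118, 113, 113]
[62, 43, 22, 19, 18, 42, 62, 60, 48, 66, 102, 119, 113, 113, 111, 114]
[122, 122, 106, 59, 19, 42, 50, 35, 19, 13, 30, 62, 60, 53, 120, 125]
[24, 32, 52, 39, 22, 15, 21, 57, 62, 46, 105, 129, 123, 122, 123, 125]
[47, 30, 17, 12, 39, 64, 54, 66, 130, 124, 122, 122, 124, 124, 120, 122]
[125, 130, 131, 81, 14, 41, 51, 40, 24, 18, 41, 58, 66, 130, 133, 127]
```

View pics/rack_o.png

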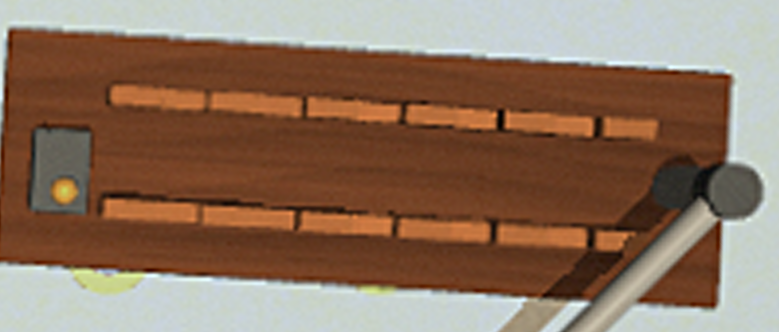

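```bash
python3 -c "
from h import *
S=load('top1');C=cloud(S)
a=np.radians(-3.5)
for ang in (-3.3,-3.6,-3.9):
  a=np.radians(ang);R=np.array([[np.cos(a),np.sin(a)],[-np.sin(a),np.cos(a)]])
  q=(C[...,:2]-[556,-240])@R.T; z=C[...,2]
  print(ang)
  for xc in (-30,30):
    m=(abs(q[...,0]-xc)<9)&(abs(q[...,1])<160)&(z>43)&(z<56)
    m2=(abs(q[...,0]-xc)<30)&(abs(q[...,1])<160)&(z>43)&(z<56)
    print(xc,m.sum(),np.median(q[...,0][m2]).round(1),q[...,0][m2&(q[...,1]>0)&(q[...,1]<110)].mean().round(1),q[...,0][m2&(q[...,1]<0)&(q[...,1]>-110)].mean().round(1))
    b=np.arange(-160,161,2); h,_=np.histogram(q[...,1][m],b); 
    if ang==-3.6: print([(int(b[i]),int(h[i])) for i in range(len(h))if h[i]])
    m=(abs(q[...,0]-xc)<9)&(abs(q[...,1])<160)&(z>31)&(z<38)
    h,_=np.histogram(q[...,1][m],b)
    if ang==-3.6: print('low',[(int(b[i]),int(h[i])) for i in range(len(h))if h[i]])
"
```

```text
-3.3
-30 410 -29.5 -29.4 -30.1
30 410 30.2 30.9 29.8
-3.6
-30 410 -29.4 -29.6 -29.8
[(-146, 1), (-144, 3), (-142, 6), (-140, 3), (-138, 5), (-136, 4), (-134, 7), (-132, 3), (-130, 5), (-128, 5), (-126, 5), (-124, 4), (-122, 5), (-120, 3), (-118, 9), (-116, 1), (-92, 5), (-90, 6), (-88, 4), (-86, 4), (-84, 6), (-82, 4), (-80, 4), (-78, 7), (-76, 5), (-74, 4), (-72, 3), (-70, 5), (-68, 4), (-66, 5), (-40, 5), (-38, 4), (-36, 5), (-34, 4), (-32, 5), (-30, 6), (-28, 4), (-26, 5), (-24, 5), (-22, 3), (-20, 6), (-18, 3), (-16, 6), (-14, 8), (12, 3), (14, 6), (16, 6), (18, 4), (20, 3), (22, 5), (24, 3), (26, 6), (28, 4), (30, 6), (32, 3), (34, 5), (36, 6), (38, 4), (40, 6), (64, 5), (66, 5), (68, 4), (70, 5), (72, 5), (74, 6), (76, 4), (78, 3), (80, 4), (82, 6), (84, 4), (86, 5), (88, 5), (90, 6), (116, 5), (118, 4), (120, 5), (122, 5), (124, 5), (126, 5), (128, 5), (130, 5), (132, 3), (134, 7), (136, 5), (138, 3), (140, 6), (142, 5), (144, 1)]
low [(-124, 1), (-118, 4), (-116, 6), (-114, 5), (-112, 5), (-110, 5), (-108, 5), (-106, 4), (-104, 2), (-102, 5), (-100, 5), (-98, 2), (-94, 1), (-
[... 1354 characters left out ...]
(-118, 4), (-116, 5), (-114, 5), (-112, 4), (-110, 3), (-108, 7), (-106, 3), (-104, 6), (-102, 3), (-100, 3), (-98, 4), (-70, 1), (-64, 4), (-62, 4), (-60, 6), (-58, 4), (-56, 6), (-54, 4), (-52, 4), (-50, 6), (-48, 2), (-46, 7), (-44, 1), (-42, 1), (-38, 2), (-14, 3), (-12, 3), (-10, 4), (-8, 4), (-6, 5), (-4, 4), (-2, 4), (0, 5), (2, 5), (4, 5), (6, 5), (24, 1), (26, 1), (40, 5), (42, 5), (44, 5), (46, 5), (48, 4), (50, 5), (52, 5), (54, 3), (56, 5), (58, 3), (60, 4), (62, 2), (86, 1), (90, 4), (92, 3), (94, 3), (96, 5), (98, 4), (100, 4), (102, 5), (104, 5), (106, 5), (108, 5), (110, 5), (112, 4), (114, 1), (118, 1), (120, 1), (144, 1)]
-3.9
-30 410 -29.5 -29.9 -29.6
30 410 30.2 30.4 30.4
```

apply_moves:
  targets:
    - [40,[14,-41,0],[0,0,-5]]
    - [40,[30,-86,0],[0,0,-10]]
    - [40,[46,-132,0],[0,0,-15]]
    - [40,[62,-180,0],[0,0,-20]]
    - [40,[78,-226,0],[0,0,-25]]
    - [40,[94,-272,0],[0,0,-25]]
    - [34,[110,-318,0],[0,0,-25]]
    - [34,[126,-364,0],[0,0,-25]]
    - [34,[142,-410,0],[0,0,-25]]
    - [34,[158,-456,0],[0,0,-25]]
    - [34,[174,-502,0],[0,0,-25]]
    - [34,[190,-548,0],[0,0,-25]]
    - [34,[206,-594,0],[0,0,-25]]
    - [34,[222,-640,0],[0,0,-25]]
    - [34,[238,-686,0],[0,0,-25]]
    - [34,[254,-732,0],[0,0,-25]]
    - [34,[270,-775,0],[0,0,-25]]
    - [34,[284,-817,-20],[0,0,-25]]
    - [34,[284,-817,-50],[0,0,-25]]
    - [34,[284,-817,-80],[0,0,-25]]

```text
time_s: 2.1
eef_pos: [461.3, -323.8, 149.4]
ee_rot: [-0.0, 0.381, 0.924, 0.0]
force: [0.4, 1.1, 1.4]
grip_width: 0.397
grip_force: 0.0
```

```bash
python3 -c "
from h import *
s=ctrl.sense();print(s['time_s'],s['eef_pos'].round(1),s['ee_rot'].round(3),s['joints'].round(2),s['grip_width'])
save('w1','wrist');S=load('w1');print(S['E'].round(3))
save('t2','top')
"
```

```text
2.1 [ 461.3 -323.8  149.4] [-0.     0.381  0.924  0.   ] [-0.82  0.47  1.49  0.    1.18 -1.61] 0.3965829969653741
[[ 7.05000e-01  6.81000e-01  1.99000e-01  4.11204e+02]
 [ 7.09000e-01 -6.77000e-01 -1.97000e-01 -2.72949e+02]
 [ 0.00000e+00  2.80000e-01 -9.60000e-01  2.91768e+02]
 [ 0.00000e+00  0.00000e+00  0.00000e+00  1.00000e+00]]
```

View pics/w1.png

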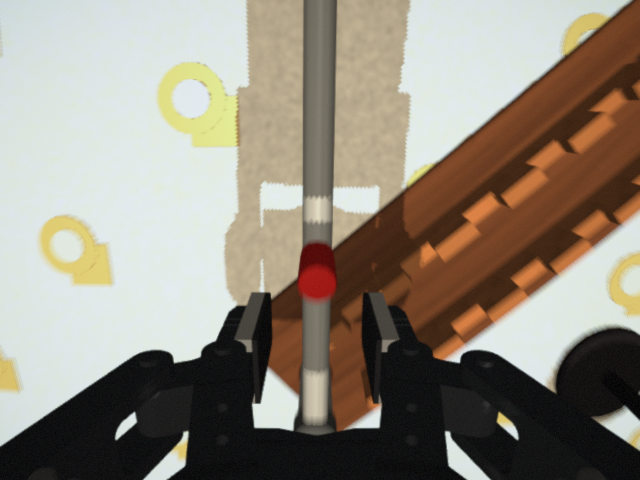

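The knob, at (317,283), lies centred between the fingers. I'll check its radial offset numerically.

```bash
python3 -c "
from h import *
S=load('w1');print(at_z(S,[(317,283)],126).round(1),at_z(S,[(317,420),(318,100)],88).round(1))
h=np.array([544,-407]);
T=load('t2');print(at_z(T,[(490,325)],126))
for d in range(135,197,5):
  a=np.radians(d);print(d,(h+120*np.array([np.cos(a),np.sin(a)])-[461,-324]).round().tolist())
"
```

```text
[[ 459.8 -320.9  126. ]] [[ 533.8 -394.4   88. ]
 [ 405.8 -266.5   88. ]]
[[ 461.48361753 -323.11277246  126.        ]]
135 [-2.0, 2.0]
140 [-9.0, -6.0]
145 [-15.0, -14.0]
150 [-21.0, -23.0]
155 [-26.0, -32.0]
160 [-30.0, -42.0]
165 [-33.0, -52.0]
170 [-35.0, -62.0]
175 [-37.0, -73.0]
180 [-37.0, -83.0]
185 [-37.0, -93.0]
190 [-35.0, -104.0]
195 [-33.0, -114.0]
```

apply_moves:
  targets:
    - [34,[0,1,-25],[0,0,0]]
    - [34,[-1,1,-53],[0,0,0]]
    - [25,[-1,1,-53],[0,0,0]]
    - [25,[-1,1,-53],[0,0,0]]
    - [25,[-8,-6,-53],[0,0,5]]
    - [25,[-15,-14,-53],[0,0,10]]
    - [25,[-21,-23,-53],[0,0,15]]
    - [25,[-26,-32,-53],[0,0,20]]
    - [25,[-30,-42,-53],[0,0,25]]
    - [25,[-33,-52,-53],[0,0,30]]
    - [25,[-35,-62,-53],[0,0,35]]
    - [25,[-37,-73,-53],[0,0,40]]
    - [25,[-37,-83,-53],[0,0,45]]
    - [25,[-37,-93,-53],[0,0,50]]
    - [25,[-35,-104,-53],[0,0,50]]
    - [25,[-33,-114,-53],[0,0,50]]
    - [25,[-33,-114,-53],[0,0,50]]

```text
time_s: 3.9
eef_pos: [429.0, -438.4, 99.8]
ee_rot: [0.001, -0.045, 0.999, -0.001]
force: [-0.1, 0.4, -1.2]
grip_width: 0.294
grip_force: 0.0
```

```bash
python3 -c "
from h import *
s=ctrl.sense();print(s['time_s'],s['eef_pos'].round(1),s['force'].round(1),s['joints'].round(2),s['grip_width'])
save('t3','top');T=load('t3');C=cloud(T)
m=(abs(C[...,2]-88)<5)&(C[...,0]<500)&(C[...,1]<-380);P=C[m];m2=P[:,0]<370
d=P[m2];print(len(d),d.mean(0).round(1) if len(d) else 0)
if len(d): v=d.mean(0)[:2]-[544,-407];print(np.degrees(np.arctan2(v[1],v[0]))%360-86.2)
"
```

```text
3.9 [ 429.  -438.4   99.8] [-0.1  0.4 -1.2] [-0.99  0.63  1.38 -0.    1.14 -2.65] 0.2939472881753277
6 [ 367.6 -448.4   86.2]
107.00994555150378
```

apply_moves:
  targets:
    - [25,[0.5,-2,0],[0,0,0]]
    - [25,[1,-4,0],[0,0,0]]
    - [25,[1.5,-6,0],[0,0,0]]
    - [25,[1.5,-6,0],[0,0,0]]

```text
time_s: 4.35
eef_pos: [430.0, -443.0, 98.4]
ee_rot: [0.0, -0.046, 0.999, -0.0]
force: [-0.4, 0.5, -0.1]
grip_width: 0.297
grip_force: 0.0
```

apply_moves:
  targets:
    - [25,[1,-2,0],[0,0,0]]
    - [25,[1,-4,0],[0,0,0]]
    - [25,[1,-4,0],[0,0,0]]

```text
time_s: 4.65
eef_pos: [430.4, -443.9, 98.0]
ee_rot: [-0.001, -0.046, 0.999, 0.004]
force: [-5.8, 15.9, 7.8]
grip_width: 0.295
grip_force: 8.1
```

apply_moves:
  targets:
    - [25,[0,6,0],[0,0,0]]
    - [34,[0,6,0],[0,0,0]]
    - [34,[0,6,40],[0,0,0]]
    - [34,[0,10,80],[0,0,0]]
    - [34,[0,40,110],[0,0,0]]
    - [34,[2,85,110],[0,0,0]]

```text
time_s: 5.25
eef_pos: [433.6, -363.9, 212.4]
ee_rot: [0.002, -0.045, 0.999, -0.004]
force: [0.9, 0.8, -0.9]
grip_width: 0.399
grip_force: 0.0
```

```bash
cat >> h.py <<'E'
def columns(S):
    """black/bronze columns in the crate from depth: list (finish, x, y, angle of shaft from world x in deg, L, W, n)"""
    C=cloud(S); im=S['im'].astype(int)
    Rc=np.array([510,248.]); a=np.radians(-2.2); q=(C[...,:2]-Rc)@np.array([[np.cos(a),-np.sin(a)],[np.sin(a),np.cos(a)]])
    m=(C[...,2]>20)&(C[...,2]<52)&(abs(q[...,0])<133)&(abs(q[...,1])<168)
    red=im[...,2]-im[...,0]
    out=[]
    for f,mm in (('black',m&(im.max(2)<75)),('bronze',m&(red>50)&(im[...,1]<1.0*im[...,2]*0.72))):
        k,lab=cv2.connectedComponents(cv2.morphologyEx(mm.astype(np.uint8),cv2.MORPH_CLOSE,np.ones((3,3))))
        for i in range(1,k):
            P=C[(lab==i)&mm][:,:2].astype(np.float32)
            if len(P)<100: continue
            (cx,cy),(w,h),an=cv2.minAreaRect(P)
            if w<h: w,h,an=h,w,an+90
            an=(an+90)%180-90
            # shaft fit: centre between the caps by percentile along axis
            u=np.array([np.cos(np.radians(an)),np.sin(np.radians(an))]); n=np.array([-u[1],u[0]])
            t=(P-[cx,cy])@u; s=(P-[cx,cy])@n
            sh=abs(t)<35; cf=np.polyfit(t[sh],s[sh],1); an2=an+np.degrees(np.arctan(cf[0])); c=np.array([cx,cy])+n*cf[1]
            out.append((f,*c.round(1).tolist(),round(float(an2),1),round(float(an),1),round(w),round(h),len(P)))
    return out
E
python3 -c "
from h import *
s=ctrl.sense();print(s['time_s'],s['eef_pos'].round(1),s['ee_rot'].round(4))
save('t4','top')
for f in columns(load('t4')): print(f)
T=load('t4');C=cloud(T)
m=(abs(C[...,2]-88)<5)&(C[...,0]<500)&(C[...,1]<-380);P=C[m];d=P[P[:,0]<400][:,:2]-[544,-407];print(len(d),np.degrees(np.median(np.arctan2(d[:,1],d[:,0])%(2*np.pi)))-86.2)
"
```

```text
5.25 [ 433.6 -363.9  212.4] [ 0.0025 -0.0445  0.999  -0.0037]
('black', 578.2, 192.7, -4.6, -4.0, 110, 34, 449)
('black', 568.4, 376.9, -1.1, 1.2, 109, 37, 487)
('black', 447.6, 188.2, -5.2, -5.2, 110, 36, 501)
('black', 450.1, 127.3, 7.0, 6.9, 110, 35, 472)
('black', 446.4, 249.8, 6.7, 7.0, 109, 35, 454)
('black', 378.9, 161.4, -86.6, -87.6, 151, 3, 120)
('bronze', 579.9, 134.4, 12.7, 12.3, 109, 36, 363)
('bronze', 571.6, 255.7, 10.6, 10.7, 110, 36, 421)
('bronze', 568.9, 313.5, 11.3, 11.5, 110, 36, 426)
('bronze', 439.9, 370.0, 5.7, 5.5, 109, 36, 399)
('bronze', 441.9, 308.6, 0.5, 0.2, 109, 35, 393)
0 nan
  return _methods._mean(a, axis=axis, dtype=dtype,
  ret = ret.dtype.type(ret / rcount)
```

apply_moves:
  targets:
    - [30,[2,40,0],[0,0,2]]
    - [30,[3,85,0],[0,0,2]]
    - [30,[5,131,0],[0,0,2]]
    - [30,[6,177,0],[0,0,2]]
    - [30,[8,223,0],[0,0,2]]
    - [30,[9,269,0],[0,0,2]]
    - [30,[10,315,0],[0,0,2]]
    - [30,[12,361,0],[0,0,2]]
    - [30,[14,407,-15],[0,0,2]]
    - [30,[15,453,-40],[0,0,2]]
    - [30,[16,485,-75],[0,0,2]]
    - [28,[16,491,-110],[0,0,2]]
    - [28,[16,491,-140],[0,0,2]]
    - [28,[16,491,-140],[0,0,2]]

```text
time_s: 6.7
eef_pos: [447.1, 129.2, 65.5]
ee_rot: [-0.003, -0.063, 0.998, 0.0]
force: [-0.1, -0.3, 0.6]
grip_width: 0.327
grip_force: 0.0
```

```bash
python3 -c "
from h import *
s=ctrl.sense();print(s['time_s'],s['eef_pos'].round(1),s['ee_rot'].round(4),s['joints'].round(2),s['grip_width']*85.4)
save('w2','wrist')
"
```

```text
6.7 [447.1 129.2  65.5] [-0.0031 -0.0635  0.998   0.    ] [ 0.03  0.4   1.86 -0.    0.88 -1.67] 27.89560196817554
```

View pics/w2.png

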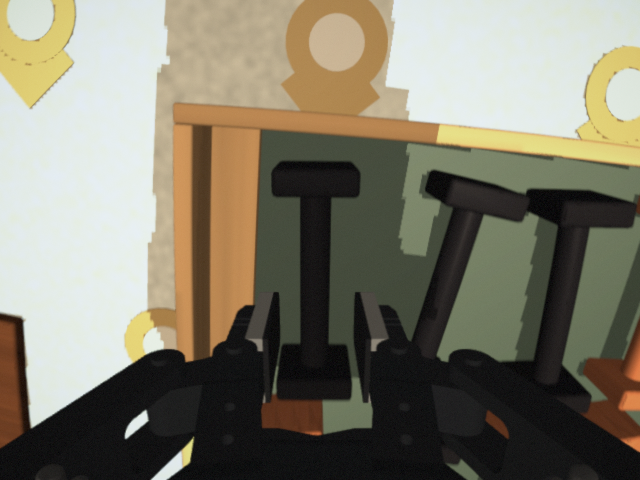

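The column lies centred between the fingers. I'll descend 52 mm and grip.

apply_moves:
  targets:
    - [28,[1,-2,-20],[0,0,0]]
    - [28,[1,-2,-45],[0,0,0]]
    - [28,[1,-2,-52],[0,0,0]]
    - [28,[1,-2,-52],[0,0,0]]
    - [5,[1,-2,-52],[0,0,0]]
    - [5,[1,-2,-52],[0,0,0]]
    - [5,[1,-2,-52],[0,0,0]]
    - [5,[1,-2,-52],[0,0,0]]
  squeeze: 60

```text
time_s: 7.55
eef_pos: [451.0, 127.1, 18.0]
ee_rot: [0.001, -0.063, 0.998, -0.0]
force: [-2.1, -0.3, 5.7]
grip_width: 0.135
grip_force: 58.6
```

apply_moves:
  targets:
    - [5,[0,0,10],[0,0,0]]
    - [5,[0,0,35],[0,0,0]]
    - [5,[0,0,70],[0,0,0]]
    - [5,[0,0,105],[0,0,0]]
    - [5,[0,0,130],[0,0,0]]

```text
time_s: 8.05
eef_pos: [450.4, 127.2, 149.7]
ee_rot: [0.002, -0.063, 0.998, -0.0]
force: [1.3, 0.1, -2.0]
grip_width: 0.13
grip_force: 58.7
```

```bash
python3 -c "
from h import *
s=ctrl.sense();print(s['eef_pos'].round(1),s['force'].round(1),s['grip_width']*85.4,s['grip_force'])
save('w3','wrist');S=load('w3');E=S['E']; R=E[:3,:3];print(E[:3,3].round(1))
cv2.imwrite('pics/w3s.png',cv2.resize(S['im'],(400,300)))
"
```

```text
[450.4 127.2 149.7] [ 1.3  0.1 -2. ] 11.115840230594602 58.674620389938354
[379.6 118.8 291.8]
```

View pics/w3.png

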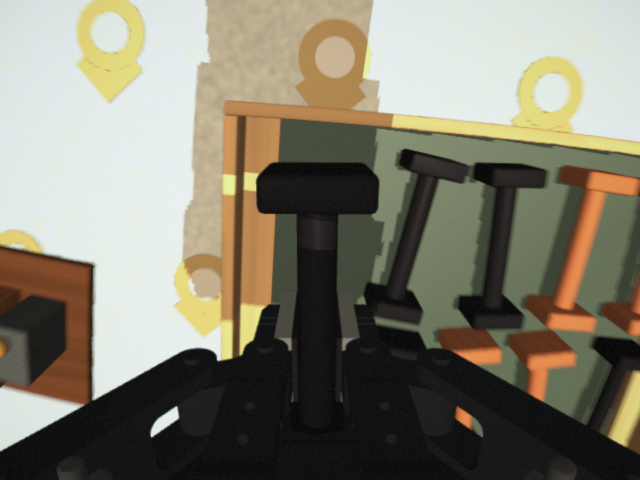

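apply_moves:
  targets:
    - [5,[5,-25,0],[0,0,-3]]
    - [5,[14,-67,0],[0,0,-6]]
    - [5,[23,-110,0],[0,0,-11]]
    - [5,[32,-153,0],[0,0,-11]]
    - [5,[41,-196,0],[0,0,-11]]
    - [5,[50,-239,0],[0,0,-11]]
    - [5,[59,-282,0],[0,0,-11]]
    - [5,[68,-325,0],[0,0,-11]]
    - [5,[77,-368,0],[0,0,-11]]
    - [5,[86,-411,-5],[0,0,-11]]
    - [5,[95,-450,-25],[0,0,-11]]
    - [5,[99.5,-471,-50],[0,0,-11]]
    - [5,[99.5,-471,-70],[0,0,-11]]
    - [5,[99.5,-471,-70],[0,0,-11]]
    - [5,[99.5,-471,-70],[0,0,-11]]

```text
time_s: 9.6
eef_pos: [549.6, -343.7, 77.4]
ee_rot: [0.0, 0.033, 0.999, -0.0]
force: [0.1, 0.6, -0.8]
grip_width: 0.13
grip_force: 58.8
```

```bash
python3 -c "
from h import *
s=ctrl.sense();print(s['time_s'],s['eef_pos'].round(1),s['ee_rot'].round(4),s['force'].round(1),s['grip_width']*85.4,s['grip_force'],s['joints'].round(2))
save('w4','wrist')
"
```

```text
9.6 [ 549.6 -343.7   77.4] [ 2.000e-04  3.260e-02  9.995e-01 -1.000e-04] [ 0.1  0.6 -0.8] 11.126440221597065 58.82923185825348 [-0.74  0.72  1.27  0.    1.15 -2.24]
```

View pics/w4.png

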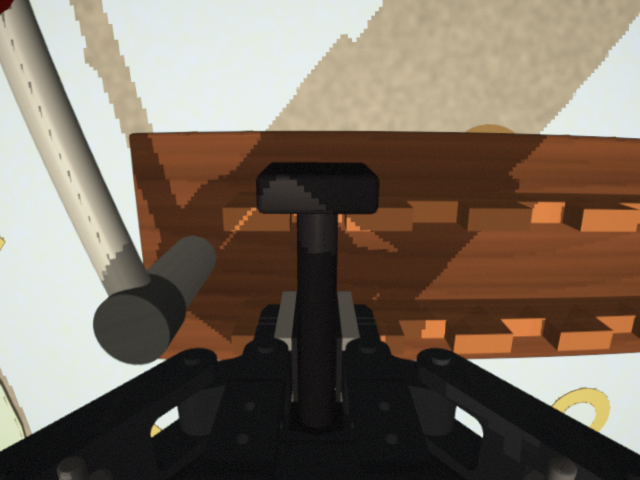

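The shaft sits over the groove: it spans columns 297–337 and the groove edges are at about 290 and 347. I'll lower it now.

apply_moves:
  targets:
    - [5,[0,0,-15],[0,0,0]]
    - [5,[0,0,-28],[0,0,0]]
    - [5,[0,0,-36],[0,0,0]]
    - [5,[0,0,-40],[0,0,0]]
    - [5,[0,0,-41],[0,0,0]]
    - [5,[0,0,-41],[0,0,0]]

```text
time_s: 10.25
eef_pos: [549.4, -343.8, 35.9]
ee_rot: [-0.0, 0.033, 0.999, 0.0]
force: [-2.0, 2.7, 4.2]
grip_width: 0.132
grip_force: 59.6
```

apply_moves:
  targets:
    - [20,[0,0,0],[0,0,0]]
    - [30,[0,0,0],[0,0,0]]
    - [30,[0,0,0],[0,0,0]]
    - [30,[0,0,20],[0,0,0]]
    - [30,[0,0,60],[0,0,0]]
    - [30,[0,0,100],[0,0,0]]
    - [30,[-10,40,110],[0,0,0]]
    - [30,[-20,85,110],[0,0,0]]
    - [30,[-30,130,110],[0,0,0]]
    - [30,[-40,175,110],[0,0,0]]
    - [30,[-50,220,110],[0,0,0]]

```text
time_s: 11.35
eef_pos: [498.8, -122.3, 145.4]
ee_rot: [0.0, 0.033, 0.999, -0.0]
force: [0.8, 0.4, 0.3]
grip_width: 0.347
grip_force: 0.0
```

```bash
cat >> h.py <<'E'
def rackcols(S):
    C=cloud(S); a=np.radians(-3.8); q=(C[...,:2]-[556.4,-240])@np.array([[np.cos(a),-np.sin(a)],[np.sin(a),np.cos(a)]])
    im=S['im'].astype(int); z=C[...,2]; o=[]
    for k in range(-2,3):
        m=(abs(q[...,1]-52*k)<26)&(abs(q[...,0])<75)&(z>38)&(z<75)&(im.max(2)<70)
        if m.sum()<60: continue
        P=q[m]; zz=z[m]; sh=abs(P[:,0])<22; cap=abs(P[:,0])>38
        o.append((k,m.sum(),'shaft y,z',*np.round([np.median(P[sh,1])-52*k,np.percentile(zz[sh],80)],1),'ends',*P[:,0][cap][[0,-1]].round(0),np.percentile(P[:,0],[1,99]).round(1),'capz',np.percentile(zz[cap],[50,90]).round(1)))
    return o
E
python3 -c "
from h import *
s=ctrl.sense();print(s['time_s'],s['eef_pos'].round(1),s['ee_rot'].round(4))
save('t5','top');S=load('t5')
for f in columns(S): print(f)
for r in rackcols(S): print(*r)
"
```

```text
11.35 [ 498.8 -122.3  145.4] [ 3.000e-04  3.290e-02  9.995e-01 -1.000e-04]
('black', 578.1, 192.7, -4.6, -4.2, 110, 34, 453)
('black', 568.4, 376.9, -1.3, 0.5, 109, 36, 484)
('black', 447.3, 188.2, -5.2, -4.7, 111, 36, 502)
('black', 446.5, 249.9, 6.7, 7.1, 109, 37, 455)
('black', 379.0, 159.7, -86.5, -87.2, 149, 3, 118)
('bronze', 579.9, 134.3, 12.6, 12.4, 109, 36, 361)
('bronze', 571.6, 255.7, 10.4, 10.3, 110, 37, 416)
('bronze', 569.0, 313.3, 11.4, 11.2, 110, 39, 428)
('bronze', 439.7, 369.9, 5.8, 5.9, 109, 37, 397)
('bronze', 441.8, 308.6, 0.2, 1.0, 109, 36, 391)
-2 542 shaft y,z 1.7 49.1 ends 53.0 -54.0 [-54.9  53.7] capz [58.3 60.9]
```

apply_moves:
  targets:
    - [30,[-7,40,0],[0,0,-1]]
    - [30,[-14,85,0],[0,0,-1]]
    - [30,[-22,130,0],[0,0,-1]]
    - [30,[-30,175,0],[0,0,-1]]
    - [30,[-37,220,0],[0,0,-1]]
    - [30,[-44,265,-15],[0,0,-1]]
    - [30,[-50,300,-35],[0,0,-1]]
    - [30,[-52,312,-65],[0,0,-1]]
    - [30,[-52,312,-85],[0,0,-1]]
    - [28,[-52,312,-85],[0,0,-1]]
    - [28,[-52,312,-110],[0,0,-1]]
    - [28,[-52,312,-129],[0,0,-1]]
    - [28,[-52,312,-129],[0,0,-1]]
    - [28,[-52,312,-129],[0,0,-1]]
    - [5,[-52,312,-129],[0,0,-1]]
    - [5,[-52,312,-129],[0,0,-1]]
    - [5,[-52,312,-129],[0,0,-1]]
    - [5,[-52,312,-129],[0,0,-1]]
    - [5,[-52,312,-119],[0,0,-1]]
    - [5,[-52,312,-89],[0,0,-1]]

```text
time_s: 13.4
eef_pos: [446.2, 187.8, 56.0]
ee_rot: [-0.002, 0.042, 0.999, -0.0]
force: [0.9, -0.1, -0.8]
grip_width: 0.138
grip_force: 41.3
```

apply_moves:
  targets:
    - [5,[0,0,35],[0,0,0]]
    - [5,[0,0,75],[0,0,1]]
    - [5,[5,-20,90],[0,0,1]]
    - [5,[14,-62,90],[0,0,1]]
    - [5,[23,-106,90],[0,0,1]]

```text
time_s: 13.9
eef_pos: [470.6, 81.3, 148.0]
ee_rot: [0.001, 0.032, 0.999, -0.0]
force: [0.7, -0.7, -1.9]
grip_width: 0.133
grip_force: 60.9
```

```bash
python3 -c "
from h import *
s=ctrl.sense();print(s['time_s'],s['eef_pos'].round(1),s['force'].round(1),s['grip_width'],s['grip_force'])
save('w5','wrist');a=load('w3')['im'];b=load('w5')['im']
# held-cap edges in both pictures: dark extent along column 270 & row 190
for i in (a,b):
  g=i.max(2)[150:230,300:335].mean(1); print(g[::2].round().astype(int).tolist())
  print(i.max(2)[180:200,245:395:5].mean(0).round().astype(int).tolist())
"
```

```text
13.9 [470.6  81.3 148. ] [ 0.7 -0.7 -1.9] 0.1328080339001674 60.86465835571289
[78, 78, 78, 78, 77, 78, 46, 12, 13, 13, 12, 13, 15, 20, 23, 25, 26, 26, 26, 25, 25, 26, 25, 25, 24, 24, 24, 23, 24, 22, 21, 18, 21, 26, 28, 32, 37, 37, 37, 37]
[208, 211, 198, 24, 26, 26, 26, 26, 26, 27, 26, 26, 26, 26, 26, 25, 25, 25, 24, 24, 24, 24, 24, 24, 23, 23, 21, 137, 139, 138]
[169, 170, 170, 171, 171, 172, 127, 21, 12, 13, 13, 14, 14, 18, 22, 24, 26, 26, 26, 25, 26, 25, 25, 25, 25, 25, 24, 24, 24, 23, 22, 20, 16, 21, 22, 25, 30, 34, 37, 36]
[233, 235, 175, 25, 25, 26, 26, 27, 26, 26, 25, 26, 26, 26, 26, 25, 25, 25, 25, 24, 24, 24, 24, 23, 23, 24, 20, 145, 145, 145]
```

apply_moves:
  targets:
    - [5,[9,-42,0],[0,0,0]]
    - [5,[18,-86,0],[0,0,0]]
    - [5,[28,-130,0],[0,0,0]]
    - [5,[38,-174,0],[0,0,0]]
    - [5,[48,-218,0],[0,0,0]]
    - [5,[58,-262,0],[0,0,0]]
    - [5,[68,-306,0],[0,0,0]]
    - [5,[77,-346,-10],[0,0,0]]
    - [5,[82.5,-373,-35],[0,0,0]]
    - [5,[82.5,-374,-65],[0,0,0]]
    - [5,[82.5,-374,-70],[0,0,0]]
    - [5,[82.5,-374,-70],[0,0,0]]
    - [5,[82.5,-374,-85],[0,0,0]]
    - [5,[82.5,-374,-98],[0,0,0]]
    - [5,[82.5,-374,-106],[0,0,0]]
    - [5,[82.5,-374,-111],[0,0,0]]
    - [5,[82.5,-374,-111],[0,0,0]]
    - [5,[82.5,-374,-111],[0,0,0]]

```text
time_s: 15.75
eef_pos: [553.1, -291.8, 35.9]
ee_rot: [0.0, 0.033, 0.999, -0.0]
force: [-2.7, 2.1, 5.2]
grip_width: 0.132
grip_force: 61.6
```

apply_moves:
  targets:
    - [20,[0,0,0],[0,0,0]]
    - [30,[0,0,0],[0,0,0]]
    - [30,[0,0,0],[0,0,0]]
    - [30,[0,0,20],[0,0,0]]
    - [30,[0,0,60],[0,0,0]]
    - [30,[0,0,100],[0,0,0]]
    - [30,[-10,40,110],[0,0,0]]
    - [30,[-20,85,110],[0,0,0]]
    - [30,[-30,130,110],[0,0,0]]
    - [30,[-40,175,110],[0,0,0]]
    - [30,[-50,220,110],[0,0,0]]

```text
time_s: 16.85
eef_pos: [502.3, -70.3, 145.4]
ee_rot: [0.0, 0.033, 0.999, -0.0]
force: [0.6, 0.4, -0.1]
grip_width: 0.35
grip_force: 0.0
```

```bash
cat > look.py <<'E'
import sys
from h import *
s=ctrl.sense();print(s['time_s'],s['eef_pos'].round(1),s['ee_rot'].round(3))
save(sys.argv[1],'top');S=load(sys.argv[1])
for f in columns(S): 
    if f[6]>10: print(f)
for r in rackcols(S): print(*r)
E
python3 look.py t6
```

```text
16.85 [502.3 -70.3 145.4] [ 0.     0.033  0.999 -0.   ]
('black', 578.1, 192.6, -4.9, -4.1, 110, 35, 450)
('black', 568.7, 376.9, -0.9, 0.6, 110, 37, 487)
('black', 446.5, 249.8, 6.7, 6.8, 109, 35, 454)
('bronze', 580.0, 134.4, 12.7, 12.2, 110, 36, 368)
('bronze', 571.6, 255.7, 10.7, 10.4, 110, 37, 418)
('bronze', 569.0, 313.4, 11.5, 12.1, 110, 36, 425)
('bronze', 439.5, 370.0, 6.1, 6.0, 109, 36, 406)
('bronze', 442.0, 308.7, 0.2, 0.9, 109, 36, 392)
-2 539 shaft y,z 1.4 48.8 ends 53.0 -54.0 [-54.9  53.7] capz [58.4 60.7]
-1 530 shaft y,z 1.7 48.8 ends 54.0 -53.0 [-53.8  53.9] capz [58.2 60.9]
```

apply_moves:
  targets:
    - [30,[-7,40,0],[0,0,3]]
    - [30,[-15,85,0],[0,0,6]]
    - [30,[-23,130,0],[0,0,10]]
    - [30,[-31,175,0],[0,0,10.5]]
    - [30,[-39,220,0],[0,0,10.5]]
    - [30,[-47,265,-15],[0,0,10.5]]
    - [30,[-54,308,-35],[0,0,10.5]]
    - [30,[-56.5,321.5,-65],[0,0,10.5]]
    - [30,[-56.5,321.5,-85],[0,0,10.5]]
    - [28,[-56.5,321.5,-85],[0,0,10.5]]
    - [28,[-56.5,321.5,-110],[0,0,10.5]]
    - [28,[-56.5,321.5,-129],[0,0,10.5]]
    - [28,[-56.5,321.5,-129],[0,0,10.5]]
    - [28,[-56.5,321.5,-129],[0,0,10.5]]
    - [5,[-56.5,321.5,-129],[0,0,10.5]]
    - [5,[-56.5,321.5,-129],[0,0,10.5]]
    - [5,[-56.5,321.5,-129],[0,0,10.5]]
    - [5,[-56.5,321.5,-129],[0,0,10.5]]
    - [5,[-56.5,321.5,-119],[0,0,10.5]]
    - [5,[-56.5,321.5,-89],[0,0,10.5]]

```text
time_s: 18.9
eef_pos: [445.3, 249.2, 56.0]
ee_rot: [-0.002, -0.059, 0.998, -0.0]
force: [0.3, -0.1, -1.4]
grip_width: 0.132
grip_force: 58.7
```

apply_moves:
  targets:
    - [5,[0,0,35],[0,0,0]]
    - [5,[0,0,75],[0,0,-3]]
    - [5,[5,-20,90],[0,0,-7]]
    - [5,[14,-62,90],[0,0,-10.5]]
    - [5,[23,-106,90],[0,0,-10.5]]
    - [5,[32,-150,90],[0,0,-10.5]]
    - [5,[41,-194,90],[0,0,-10.5]]
    - [5,[51,-238,90],[0,0,-10.5]]
    - [5,[61,-282,90],[0,0,-10.5]]
    - [5,[71,-326,90],[0,0,-10.5]]
    - [5,[81,-370,90],[0,0,-10.5]]
    - [5,[91,-414,90],[0,0,-10.5]]
    - [5,[101,-455,75],[0,0,-10.5]]
    - [5,[108,-482,50],[0,0,-10.5]]
    - [5,[110,-489.5,25],[0,0,-10.5]]
    - [5,[110,-489.5,20],[0,0,-10.5]]
    - [5,[110,-489.5,20],[0,0,-10.5]]

```text
time_s: 20.6
eef_pos: [556.2, -239.3, 76.7]
ee_rot: [-0.0, 0.033, 0.999, 0.0]
force: [-0.2, -0.3, -1.4]
grip_width: 0.134
grip_force: 58.8
```

```bash
cat > held.py <<'E'
from h import *
s=ctrl.sense();print(s['time_s'],s['eef_pos'].round(1),s['ee_rot'].round(3),s['force'].round(1),s['grip_width'],s['grip_force'])
save('wh','wrist');b=load('wh')['im'].max(2).astype(int)
# held cap: dark (<45) box near rows 163-215, cols 257-378
d=b<45; r=np.where(d[150:240,270:290].mean(1)>.6)[0]+150; c=np.where(d[180:200].mean(0)>.6)[0]; c=c[(c>230)&(c<400)]
print('cap rows',r.min(),r.max(),'cols',c.min(),c.max(),'(ref w4 below)')
b=load('w4')['im'].max(2).astype(int);d=b<45; r=np.where(d[150:240,270:290].mean(1)>.6)[0]+150; c=np.where(d[180:200].mean(0)>.6)[0]; c=c[(c>230)&(c<400)];print(r.min(),r.max(),c.min(),c.max())
E
python3 held.py
```

```text
20.6 [ 556.2 -239.3   76.7] [-0.     0.033  0.999  0.   ] [-0.2 -0.3 -1.4] 0.13441128231430222 58.83509337902069
cap rows 164 214 cols 256 377 (ref w4 below)
162 212 256 378
```

Same hold as before, within about 1 mm. I'll lower it, release and retreat.

apply_moves:
  targets:
    - [5,[0,0,-15],[0,0,0]]
    - [5,[0,0,-28],[0,0,0]]
    - [5,[0,0,-36],[0,0,0]]
    - [5,[0,0,-41],[0,0,0]]
    - [5,[0,0,-41],[0,0,0]]
    - [5,[0,0,-41],[0,0,0]]
    - [20,[0,0,-41],[0,0,0]]
    - [30,[0,0,-41],[0,0,0]]
    - [30,[0,0,-41],[0,0,0]]
    - [30,[0,0,-20],[0,0,0]]
    - [30,[0,0,20],[0,0,0]]
    - [30,[0,0,60],[0,0,0]]
    - [30,[0,40,70],[0,0,0]]
    - [30,[0,85,70],[0,0,0]]
    - [30,[0,130,70],[0,0,0]]
    - [30,[0,175,70],[0,0,0]]
    - [30,[0,220,70],[0,0,0]]

```text
time_s: 22.35
eef_pos: [556.2, -18.2, 146.4]
ee_rot: [0.0, 0.033, 0.999, -0.0]
force: [1.3, 0.2, -0.9]
grip_width: 0.354
grip_force: 0.0
```

```bash
python3 look.py t7
```

```text
22.35 [556.2 -18.2 146.4] [ 0.     0.033  0.999 -0.   ]
('black', 578.2, 192.6, -4.6, -3.9, 110, 35, 450)
('black', 568.5, 377.0, -1.0, 0.6, 109, 36, 485)
('bronze', 579.7, 134.4, 12.6, 12.4, 109, 36, 367)
('bronze', 571.6, 255.7, 10.6, 10.9, 109, 35, 414)
('bronze', 568.9, 313.4, 11.3, 11.7, 110, 36, 425)
('bronze', 439.9, 369.8, 5.9, 5.4, 109, 35, 397)
('bronze', 442.1, 308.6, 0.5, 0.3, 109, 34, 386)
-2 539 shaft y,z 1.5 48.5 ends 53.0 -54.0 [-54.8  53.7] capz [58.4 60.8]
-1 532 shaft y,z 1.6 48.4 ends 54.0 -53.0 [-53.7  54.1] capz [58.4 60.8]
0 504 shaft y,z 1.0 48.6 ends 54.0 -55.0 [-54.   54.5] capz [58.5 60.8]
```

apply_moves:
  targets:
    - [30,[4,40,0],[0,0,-0.7]]
    - [30,[8,85,0],[0,0,-0.7]]
    - [30,[13,130,0],[0,0,-0.7]]
    - [30,[18,172,-15],[0,0,-0.7]]
    - [30,[21,204,-35],[0,0,-0.7]]
    - [30,[21.5,212.5,-65],[0,0,-0.7]]
    - [30,[21.5,212.5,-85],[0,0,-0.7]]
    - [28,[21.5,212.5,-85],[0,0,-0.7]]
    - [28,[21.5,212.5,-110],[0,0,-0.7]]
    - [28,[21.5,212.5,-130],[0,0,-0.7]]
    - [28,[21.5,212.5,-130],[0,0,-0.7]]
    - [28,[21.5,212.5,-130],[0,0,-0.7]]
    - [5,[21.5,212.5,-130],[0,0,-0.7]]
    - [5,[21.5,212.5,-130],[0,0,-0.7]]
    - [5,[21.5,212.5,-130],[0,0,-0.7]]
    - [5,[21.5,212.5,-130],[0,0,-0.7]]
    - [5,[21.5,212.5,-120],[0,0,-0.7]]
    - [5,[21.5,212.5,-90],[0,0,-0.7]]
    - [5,[21.5,212.5,-50],[0,0,-0.7]]
    - [5,[21.5,212.5,-15],[0,0,-0.7]]

```text
time_s: 24.4
eef_pos: [577.9, 192.6, 133.9]
ee_rot: [0.0, 0.039, 0.999, 0.0]
force: [-0.5, 1.0, -1.0]
grip_width: 0.134
grip_force: 58.7
```

```bash
python3 held.py
```

```text
24.4 [577.9 192.6 133.9] [0.    0.039 0.999 0.   ] [-0.5  1.  -1. ] 0.1336980233892052 58.69997978210449
cap rows 164 215 cols 256 376 (ref w4 below)
162 212 256 378
```

apply_moves:
  targets:
    - [5,[-2,-35,10],[0,0,0.7]]
    - [5,[-4,-78,15],[0,0,0.7]]
    - [5,[-6,-122,15],[0,0,0.7]]
    - [5,[-8,-166,15],[0,0,0.7]]
    - [5,[-10,-210,15],[0,0,0.7]]
    - [5,[-12,-254,15],[0,0,0.7]]
    - [5,[-14,-298,15],[0,0,0.7]]
    - [5,[-16,-340,5],[0,0,0.7]]
    - [5,[-18,-372,-20],[0,0,0.7]]
    - [5,[-18,-380.5,-50],[0,0,0.7]]
    - [5,[-18,-380.5,-55],[0,0,0.7]]
    - [5,[-18,-380.5,-55],[0,0,0.7]]
    - [5,[-18,-380.5,-70],[0,0,0.7]]
    - [5,[-18,-380.5,-83],[0,0,0.7]]
    - [5,[-18,-380.5,-91],[0,0,0.7]]
    - [5,[-18,-380.5,-96],[0,0,0.7]]
    - [5,[-18,-380.5,-96],[0,0,0.7]]
    - [5,[-18,-380.5,-96],[0,0,0.7]]

```text
time_s: 26.25
eef_pos: [560.3, -187.6, 36.3]
ee_rot: [0.0, 0.033, 0.999, -0.0]
force: [-2.9, 3.2, 5.7]
grip_width: 0.137
grip_force: 59.6
```

apply_moves:
  targets:
    - [20,[0,0,0],[0,0,0]]
    - [30,[0,0,0],[0,0,0]]
    - [30,[0,0,0],[0,0,0]]
    - [30,[0,0,20],[0,0,0]]
    - [30,[0,0,60],[0,0,0]]
    - [30,[0,0,100],[0,0,0]]
    - [30,[0,40,111],[0,0,0]]
    - [30,[0,85,111],[0,0,0]]
    - [30,[0,130,111],[0,0,0]]
    - [30,[0,175,111],[0,0,0]]
    - [30,[0,220,111],[0,0,0]]

```text
time_s: 27.35
eef_pos: [559.8, 33.8, 146.4]
ee_rot: [0.0, 0.033, 0.999, -0.0]
force: [1.1, -0.2, 0.7]
grip_width: 0.352
grip_force: 0.0
```

```bash
python3 look.py t8
```

```text
27.35 [559.8  33.8 146.4] [ 0.     0.033  0.999 -0.   ]
('black', 568.7, 377.0, -1.1, 0.1, 109, 38, 490)
('bronze', 571.7, 255.7, 10.6, 10.6, 110, 36, 422)
('bronze', 569.0, 313.3, 11.8, 11.9, 110, 36, 427)
('bronze', 439.7, 369.9, 5.9, 6.3, 109, 37, 398)
('bronze', 441.9, 308.6, 0.6, 0.3, 109, 35, 389)
-2 538 shaft y,z 1.6 48.5 ends 53.0 -54.0 [-54.8  53.8] capz [58.3 61.1]
-1 533 shaft y,z 1.6 48.8 ends 54.0 -53.0 [-53.8  53.9] capz [58.5 61.2]
0 507 shaft y,z 1.1 48.7 ends 54.0 -55.0 [-53.8  54.5] capz [58.5 61.1]
1 500 shaft y,z 1.9 48.9 ends 55.0 -54.0 [-54.1  54.2] capz [58.6 60.8]
```

apply_moves:
  targets:
    - [30,[1,40,0],[0,0,3.3]]
    - [30,[2,85,0],[0,0,3.3]]
    - [30,[3,130,0],[0,0,3.3]]
    - [30,[4,175,0],[0,0,3.3]]
    - [30,[5,220,0],[0,0,3.3]]
    - [30,[6,265,0],[0,0,3.3]]
    - [30,[7,308,-15],[0,0,3.3]]
    - [30,[8.5,336,-35],[0,0,3.3]]
    - [27,[8.5,344,-65],[0,0,3.3]]
    - [27,[8.5,344,-85],[0,0,3.3]]
    - [27,[8.5,344,-85],[0,0,3.3]]

```text
time_s: 28.5
eef_pos: [566.9, 375.6, 57.8]
ee_rot: [-0.003, 0.004, 1.0, -0.001]
force: [-0.3, 0.0, 0.6]
grip_width: 0.318
grip_force: 0.0
```

```bash
python3 look.py t9
```

```text
28.5 [566.9 375.6  57.8] [-0.003  0.004  1.    -0.001]
('black', 602.2, 376.2, -1.9, 2.3, 42, 36, 205)
('black', 532.5, 376.7, 5.9, 0.2, 37, 35, 193)
('bronze', 579.9, 134.3, 12.5, 12.4, 109, 36, 365)
('bronze', 571.6, 255.7, 10.6, 11.4, 110, 37, 421)
('bronze', 569.1, 313.3, 11.3, 11.6, 110, 36, 418)
('bronze', 439.6, 369.9, 6.1, 6.0, 109, 38, 403)
('bronze', 441.8, 308.8, 0.6, 0.5, 109, 35, 411)
-2 539 shaft y,z 1.8 48.4 ends 53.0 -54.0 [-54.8  53.7] capz [58.2 61.1]
-1 534 shaft y,z 1.6 48.5 ends 54.0 -53.0 [-53.7  54.1] capz [58.1 60.9]
0 502 shaft y,z 1.6 48.5 ends 54.0 -55.0 [-53.7  54.5] capz [58.4 60.9]
1 498 shaft y,z 1.6 48.8 ends 55.0 -54.0 [-54.   54.3] capz [58.8 61.1]
```

All bronze columns are undisturbed. I'll grip the last black one.

apply_moves:
  targets:
    - [27,[0,0,-25],[0,0,0]]
    - [27,[0,0,-45],[0,0,0]]
    - [27,[0,0,-45],[0,0,0]]
    - [27,[0,0,-45],[0,0,0]]
    - [5,[0,0,-45],[0,0,0]]
    - [5,[0,0,-45],[0,0,0]]
    - [5,[0,0,-45],[0,0,0]]
    - [5,[0,0,-45],[0,0,0]]
    - [5,[0,0,-35],[0,0,0]]
    - [5,[0,0,0],[0,0,0]]
    - [5,[0,0,40],[0,0,0]]
    - [5,[0,0,75],[0,0,0]]
    - [5,[0,0,75],[0,0,0]]

```text
time_s: 29.85
eef_pos: [570.4, 377.0, 143.2]
ee_rot: [0.005, 0.004, 1.0, 0.002]
force: [0.1, 0.2, -0.8]
grip_width: 0.132
grip_force: 58.7
```

```bash
python3 held.py
```

```text
29.85 [570.4 377.  143.2] [0.005 0.004 1.    0.002] [ 0.1  0.2 -0.8] 0.1321326567035252 58.74632656574249
cap rows 163 214 cols 257 376 (ref w4 below)
162 212 256 378
```

apply_moves:
  targets:
    - [5,[0,-35,10],[0,0,-3.3]]
    - [5,[0,-80,10],[0,0,-3.3]]
    - [5,[-1,-125,10],[0,0,-3.3]]
    - [5,[-1,-170,10],[0,0,-3.3]]
    - [5,[-2,-215,10],[0,0,-3.3]]
    - [5,[-2,-260,10],[0,0,-3.3]]
    - [5,[-3,-305,10],[0,0,-3.3]]
    - [5,[-3,-350,10],[0,0,-3.3]]
    - [5,[-4,-395,10],[0,0,-3.3]]
    - [5,[-4,-440,10],[0,0,-3.3]]
    - [5,[-5,-482,-10],[0,0,-3.3]]
    - [5,[-5,-508,-35],[0,0,-3.3]]
    - [5,[-5,-512,-58],[0,0,-3.3]]
    - [5,[-5,-512,-60],[0,0,-3.3]]
    - [5,[-5,-512,-75],[0,0,-3.3]]
    - [5,[-5,-512,-88],[0,0,-3.3]]
    - [5,[-5,-512,-96],[0,0,-3.3]]
    - [5,[-5,-512,-101],[0,0,-3.3]]
    - [5,[-5,-512,-101],[0,0,-3.3]]
    - [5,[-5,-512,-101],[0,0,-3.3]]

```text
time_s: 31.9
eef_pos: [563.4, -135.4, 36.6]
ee_rot: [-0.0, 0.032, 0.999, 0.0]
force: [-5.7, 3.1, 8.5]
grip_width: 0.133
grip_force: 60.3
```

apply_moves:
  targets:
    - [20,[0,0,0],[0,0,0]]
    - [30,[0,0,0],[0,0,0]]
    - [30,[0,0,0],[0,0,0]]
    - [30,[0,0,20],[0,0,0]]
    - [30,[0,0,60],[0,0,0]]
    - [30,[0,0,100],[0,0,0]]
    - [30,[-22,-36,115],[0,0,0]]
    - [30,[-44,-72,115],[0,0,0]]
    - [30,[-67,-107,115],[0,0,0]]
    - [30,[-90,-143,115],[0,0,0]]
    - [30,[-112,-178,115],[0,0,0]]
    - [30,[-133,-214,115],[0,0,0]]
    - [30,[-133,-214,115],[0,0,0]]

```text
time_s: 33.2
eef_pos: [428.2, -353.6, 150.3]
ee_rot: [-0.0, 0.035, 0.999, -0.001]
force: [0.4, -0.2, -0.1]
grip_width: 0.35
grip_force: 0.0
```

```bash
python3 look.py t10; python3 -c "
from h import *
save('w6','wrist')
S=load('t10');C=cloud(S);im=S['im'].astype(int)
m=(im[...,2]>120)&(im[...,1]<60)&(im[...,0]<60)&(C[...,0]<520)&(C[...,1]<-250);v,u=np.where(m);print(len(u), u.mean() if len(u) else 0,v.mean() if len(u) else 0)
if len(u): print(np.median(C[m],0).round(1), C[m][C[m][:,2]>120].mean(0).round(1))
d=C[(abs(C[...,2]-87)<4)&(C[...,1]<-400)&(C[...,0]<520)]; dd=d[:,:2]-[544,-407];print(len(d),d.min(0).round(),np.degrees(np.median(np.arctan2(dd[:,1],dd[:,0])%6.2832)))
"
```

```text
33.2 [ 428.2 -353.6  150.3] [-0.     0.035  0.999 -0.001]
('bronze', 579.9, 134.4, 12.5, 11.9, 109, 36, 366)
('bronze', 571.6, 255.7, 10.5, 10.3, 110, 37, 418)
('bronze', 568.9, 313.3, 11.7, 11.2, 110, 37, 430)
('bronze', 439.6, 370.0, 6.2, 5.8, 109, 37, 407)
('bronze', 442.0, 308.5, 0.1, 1.0, 109, 35, 391)
-2 543 shaft y,z 1.6 48.7 ends 53.0 -54.0 [-54.8  53.7] capz [58.5 60.9]
-1 530 shaft y,z 1.7 48.6 ends 54.0 -53.0 [-53.8  53.9] capz [58.5 61.1]
0 499 shaft y,z 1.2 48.5 ends 54.0 -55.0 [-53.8  54.4] capz [58.5 61.1]
1 497 shaft y,z 1.8 48.9 ends 53.0 -54.0 [-53.9  54. ] capz [58.8 61. ]
2 467 shaft y,z 1.0 48.7 ends 54.0 -53.0 [-54.1  53.8] capz [58.5 61. ]
0 0 0
351 [ 287. -485.   83.] 196.0068593779176
```

View pics/t10.png

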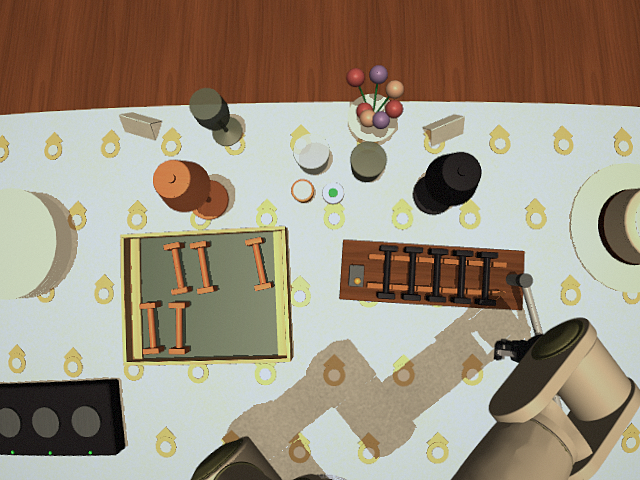

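All five black columns are seated (387–489, 275), the bronze ones are still in the crate, and the bar is fully open. Next I'll compute the closing arc.

```bash
python3 -c "
import numpy as np
p0=np.array([429,-440])
for d in list(range(196,90,-6))+[92,90,88,86,84,82]:
  a=np.radians(d);print(d,(np.array([544,-407])+120*np.array([np.cos(a),np.sin(a)])-p0).round(1).tolist())
"
```

```text
196 [-0.4, -0.1]
190 [-3.2, 12.2]
184 [-4.7, 24.6]
178 [-4.9, 37.2]
172 [-3.8, 49.7]
166 [-1.4, 62.0]
160 [2.2, 74.0]
154 [7.1, 85.6]
148 [13.2, 96.6]
142 [20.4, 106.9]
136 [28.7, 116.4]
130 [37.9, 124.9]
124 [47.9, 132.5]
118 [58.7, 139.0]
112 [70.0, 144.3]
106 [81.9, 148.4]
100 [94.2, 151.2]
94 [106.6, 152.7]
92 [110.8, 152.9]
90 [115.0, 153.0]
88 [119.2, 152.9]
86 [123.4, 152.7]
84 [127.5, 152.3]
82 [131.7, 151.8]
```

apply_moves:
  targets:
    - [34,[-1,-40,0],[0,0,4]]
    - [34,[-1.5,-80,0],[0,0,8]]
    - [34,[-1.5,-90,0],[0,0,8]]
    - [34,[-1.5,-90,0],[0,0,8]]

```text
time_s: 33.7
eef_pos: [429.4, -439.9, 149.8]
ee_rot: [-0.0, -0.037, 0.999, 0.0]
force: [0.9, 0.2, 0.2]
grip_width: 0.402
grip_force: 0.0
```

```bash
python3 -c "
from h import *
s=ctrl.sense();print(s['eef_pos'].round(1),s['joints'].round(2))
save('w7','wrist');S=load('w7');im=S['im'].astype(int)
m=(im[...,2]>90)&(im[...,1]<50)&(im[...,0]<50);v,u=np.where(m);print(len(u),u.mean(),v.mean(),v.max())
C=cloud(S);P=C[m];print(np.percentile(P[:,2],[5,50,95]),P[P[:,2]>122].mean(0).round(1))
"
```

```text
[ 429.4 -439.9  149.8] [-0.99  0.58  1.32  0.    1.25 -2.63]
1105 319.70135746606337 288.4280542986425 412
[124.4302249  125.59104251 126.61032135] [ 428.6 -439.4  126.8]
```

apply_moves:
  targets:
    - [34,[0,0,-25],[0,0,0]]
    - [34,[0,0,-52],[0,0,0]]
    - [25,[0,0,-52],[0,0,0]]
    - [25,[0,0,-52],[0,0,0]]
    - [25,[-3,12,-52],[0,0,0]]
    - [25,[-4.5,24.5,-52],[0,0,0]]
    - [25,[-5,37,-52],[0,0,-6]]
    - [25,[-4,49.5,-52],[0,0,-12]]
    - [25,[-1.5,62,-52],[0,0,-18]]
    - [25,[2,74,-52],[0,0,-24]]
    - [25,[7,85.5,-52],[0,0,-30]]
    - [25,[13,96.5,-52],[0,0,-36]]
    - [25,[20.5,107,-52],[0,0,-42]]
    - [25,[28.5,116.5,-52],[0,0,-48]]
    - [25,[38,125,-52],[0,0,-54]]
    - [25,[48,132.5,-52],[0,0,-60]]
    - [25,[58.5,139,-52],[0,0,-66]]
    - [25,[70,144.5,-52],[0,0,-72]]
    - [25,[82,148.5,-52],[0,0,-78]]
    - [25,[94,151,-52],[0,0,-84]]

```text
time_s: 35.75
eef_pos: [523.9, -288.5, 100.5]
ee_rot: [0.001, 0.643, 0.766, -0.0]
force: [-1.4, -1.0, 1.4]
grip_width: 0.291
grip_force: 0.9
```

```bash
python3 -c "
from h import *
s=ctrl.sense();print(s['eef_pos'].round(1),s['ee_rot'].round(3),s['force'].round(1),s['joints'].round(2))
save('t11','top')
"; python3 look.py t12 | tail -5
```

```text
[ 523.9 -288.5  100.5] [ 0.001  0.643  0.766 -0.   ] [-1.4 -1.   1.4] [-0.7   0.59  1.43 -0.    1.12 -0.87]
('bronze', 579.9, 134.3, 12.8, 12.9, 109, 35, 367)
('bronze', 571.5, 255.7, 10.5, 10.8, 110, 36, 414)
('bronze', 569.1, 313.4, 11.7, 11.5, 110, 37, 429)
('bronze', 439.7, 369.9, 6.2, 5.9, 109, 36, 405)
('bronze', 442.0, 308.6, 0.4, 1.0, 109, 36, 391)
  return _methods._mean(a, axis=axis, dtype=dtype,
  ret = ret.dtype.type(ret / rcount)
Traceback (most recent call last):
  File "look.py", line 7, in <module>
    for r in rackcols(S): print(*r)
             ~~~~~~~~^^^
  File "h.py", line 58, in rackcols
    o.append((k,m.sum(),'shaft y,z',*np.round([np.median(P[sh,1])-52*k,np.percentile(zz[sh],80)],1),'ends',*P[:,0][cap][[0,-1]].round(0),np.percentile(P[:,0],[1,99]).round(1),'capz',np.percentile(zz[cap],[50,90]).round(1)))
                                                                       ~~~~~~~~~~~~~^^^^^^^^^^^
IndexError: index -1 is out of bounds for axis 0 with size 0
```

apply_moves:
  targets:
    - [25,[6,1,0],[0,0,-3]]
    - [25,[12,1.5,0],[0,0,-6]]
    - [25,[17,2,0],[0,0,-10]]
    - [25,[21,2,0],[0,0,-12]]
    - [25,[24,2,0],[0,0,-14]]
    - [25,[27,2,0],[0,0,-14]]
    - [25,[29,2,0],[0,0,-14]]
    - [25,[31,2,0],[0,0,-14]]
    - [25,[31,2,0],[0,0,-14]]

```text
time_s: 36.75
eef_pos: [554.2, -287.0, 99.0]
ee_rot: [0.001, 0.729, 0.684, 0.0]
force: [-0.2, 0.8, -0.3]
grip_width: 0.294
grip_force: 0.0
```

apply_moves:
  targets:
    - [25,[2,0,0],[0,0,0]]
    - [25,[3,0,0],[0,0,0]]
    - [25,[4,0,0],[0,0,0]]
    - [25,[4,0,0],[0,0,0]]

```text
time_s: 37.15
eef_pos: [556.8, -287.0, 98.5]
ee_rot: [-0.001, 0.73, 0.684, -0.001]
force: [-10.2, 1.1, 6.0]
grip_width: 0.289
grip_force: 5.0
```

apply_moves:
  targets:
    - [25,[2,0,0],[0,0,0]]
    - [25,[3,0,0],[0,0,0]]
    - [25,[3,0,0],[0,0,0]]

```text
time_s: 37.45
eef_pos: [557.0, -287.0, 98.3]
ee_rot: [-0.004, 0.73, 0.684, -0.003]
force: [-25.5, 1.7, 12.9]
grip_width: 0.297
grip_force: 13.3
```

It's a firm stop: the TCP advanced only 0.2 mm while the force rose to 25 N. I'll back off, leave upward and check.

apply_moves:
  targets:
    - [25,[-4,0,0],[0,0,0]]
    - [27,[-7,0,0],[0,0,0]]
    - [27,[-7,0,0],[0,0,0]]
    - [27,[-7,0,30],[0,0,0]]
    - [27,[-7,0,70],[0,0,0]]
    - [27,[-45,0,90],[0,0,0]]
    - [27,[-90,0,90],[0,0,0]]
    - [27,[-125,40,90],[0,0,0]]
    - [27,[-140,85,90],[0,0,0]]
    - [27,[-150,130,90],[0,0,0]]
    - [27,[-160,175,90],[0,0,0]]
    - [27,[-165,220,90],[0,0,0]]
    - [27,[-165,220,90],[0,0,0]]

```text
time_s: 38.75
eef_pos: [395.3, -63.0, 188.6]
ee_rot: [0.0, 0.728, 0.685, 0.001]
force: [0.7, -0.8, -0.1]
grip_width: 0.316
grip_force: 0.0
```

```bash
python3 -c "
from h import *
s=ctrl.sense();print(s['time_s'],s['eef_pos'].round(1))
save('t13','top');save('s2','scene');S=load('t13');C=cloud(S)
a=np.radians(-3.8); q=(C[...,:2]-[556.4,-240])@np.array([[np.cos(a),-np.sin(a)],[np.sin(a),np.cos(a)]])
m=(abs(C[...,2]-87)<4)&(abs(q[...,0])<40)&(q[...,1]>-140)&(q[...,1]<175);P=q[m];cf=np.polyfit(P[:,1],P[:,0],1);print(len(P),'bar angle from rack y',-cf[0],cf[1],P[:,1].max())
for f in columns(S): print(f)
o=ortho(S,440,780,-460,-20,60,1.7);cv2.imwrite('pics/fin.png',o)
"
```

```text
38.75 [395.3 -63.  188.6]
1003 bar angle from rack y 0.00033757387260316207 -0.002126762161475805 174.5053739793155
('black', 379.0, 158.6, -86.3, -87.5, 147, 3, 118)
('bronze', 580.0, 134.3, 12.8, 12.4, 109, 36, 362)
('bronze', 571.6, 255.7, 10.6, 11.0, 110, 35, 415)
('bronze', 569.0, 313.5, 11.7, 11.7, 110, 36, 425)
('bronze', 439.7, 370.0, 6.0, 5.9, 109, 36, 389)
('bronze', 442.0, 308.5, 0.4, 0.7, 109, 35, 389)
```

View pics/t13.png

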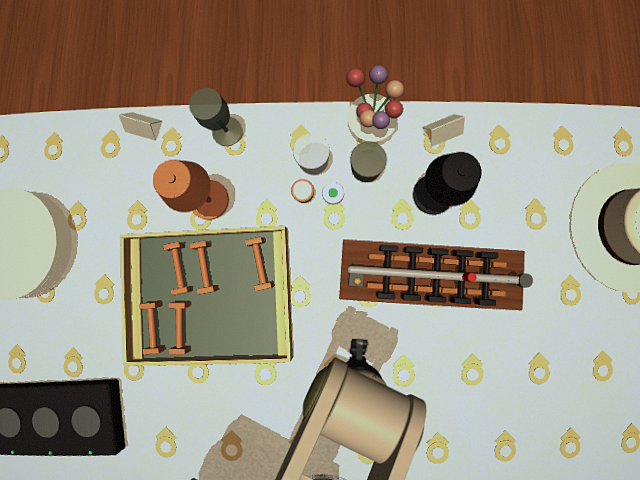

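The bar is shut at 0.000 rad, lying along (350,268)–(525,281) over the five black columns. The bronze columns, lamps and glasses are where they were. Handing in.

```bash
python3 -c "
from rig import ctrl
print(ctrl.finish_job())"
```

```text
the job is handed in; nothing more can be done
None
```

I packed all five black columns, each in its own groove, and swung the keeper bar shut past its catch (it measured 0.000 rad); the bronze columns, lamps and glasses were not moved, and I handed the job in after about 39 s, though no verdict was returned.

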